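# Lock the sample chamber with the extension bar

## Robot

A 7-joint arm with a two-finger parallel gripper is mounted at the origin on the work surface. World frame = base frame: x ahead of the robot, y to its left, z up, the work surface at z = 0. Lengths are in m, angles in degrees, forces in N, time in s.
With the tool pointing down it reaches from about 0.4 to 0.925 m from the base axis. Payload 4.1 kg.
Tool frame: the origin (TCP) lies on the centre line of the jaws, within the pads' length; the fingertips stand 14 mm ahead of it and the grasp point (between the pads) lies 5 mm behind it; z points along the fingers, y is the line along which they close (so a half turn about z gives the same grasp; the last joint's range is limited). The gripper opens to 85 mm and grips with 20 to 120 N. Pads are 22 mm wide; open, the fingers measure 114 mm over their backs; the gripper's body (76 mm by 85 mm) begins 54 mm behind the grasp point. The pads swing forward as they close: fully open they stand 13 mm farther back than shut.
Start: joints at [-72.88, 22.827, 2.584, 88.041, -1.071, 69.15, -2.905], TCP at [0.252, 0.599, 0.245] pointing down, gripper open.
Joint ranges: [-161.44, 161.44], [-28.35, 127.94], [-78.24, 83.42], [0, 140.83], [-78.03, 258.03], [13.02, 114.36], [-168.23, 168.23]. Speed limits (degrees/s): [147.25, 147.25, 180, 180, 180, 180, 180].

## Interface

Orientations are given as [roll, pitch, yaw] about the fixed x, y, z axes, in that order (R = Rz(yaw) Ry(pitch) Rx(roll)).
In Python, from workcell import ctrl gives the robot as it stands. The module is installed in compiled form; this text tells all that it offers.
- The arm moves only by the shell command python3 -m inch 'ROWS' [FORCE]. ROWS is a JSON object of lists of equal length, an entry for each row: "travel": the shift along the world's x, y, z each as a share of 0.25 m, from -1 to 1, a list of three; "dr": the turn, a rotation vector about the world's x, y, z each as a share of 90 degrees, from -1 to 1, a list of three; "jaw": the opening, from -1 (shut) to 1 (fully open). In form: {"travel": [[tx, ty, tz], ...], "dr": [[rx, ry, rz], ...], "jaw": [jaw, ...]}. A call has 1 to 10 rows; each row is the pose to reach, as a shift and turn from the pose commanded when the call began; what a row does not reach only later rows make up. A row lasts 1/10 s, in which the tool goes at most 50 mm and 8.59 degrees, less where a joint would pass 70% of its speed; a pose out of reach is approached as far as the arm can. A call with a number of a shift or a turn outside -1 to 1 is refused whole. A call with a gripper value outside its range is refused whole. The fingers move at their own pace and stop on an object; FORCE is the grip in N (left out, the last holds). Time passes only in rows, so rows that repeat a pose let the fingers close. It gives the time, the measured TCP pose, the force, the opening and the grip force at its end, in the units of the state.
- ctrl.get_obs(): the state, without advancing time (a new reading comes with each control period).
- ctrl.capture(name): name is "side" or "top"; returns (picture, depth): 400x640x3 uint8, blue, green, red; 400x640 float32, m along the optical axis (not along the pixel's ray), 0 where there is no reading.
- ctrl.camera_model(name): a dict with "camera_matrix" (3x3 intrinsics, pixels), "pose" (4x4, takes a point from camera to world coordinates). Camera axes: x right, y down, z forward; pixel columns grow to the right and rows downward; lengths in m; the calibration is good to about 2 mm. A picture is of the moment at which its call begins. camera_model takes no time and is no camera call.
- ctrl.job_done(): hands the job in; it is judged then, once.
The state is a dict: "time": time; "qpos": joint angles; "joint_velocities": joint speeds; "joint_torque": joint torques, N m; "position": TCP position; "orientation": TCP orientation; "wrist_force": force on the tool from outside, world axes, zero at the start; "ft_torque": the same for the moment, N m; "grip_width": opening from 0.0 (shut) to 1.0 (fully open); "grasp_force": force on a finger pad.
Only numpy, scipy, OpenCV 4.12 (cv2) and the standard library are available. Lean on these libraries where they do the work, as an engineer would, in place of code of your own. Each camera call takes 0.05 s, during which the arm holds its last target. There are 200 camera calls.

## Task

Lock the white sample chamber into its fixture: take the blue-handled extension bar, set its channel end over the red clamp lever and swing the lever past its dead point until it snaps fully home against its stop, moving it with the bar and not with the gripper. Then lift the bar off and lay it flat back on the green mat with its blue grip on the mat, leaving the yellow-handled bar where it lies.

Things in the scene. Friction and masses are not known exactly. Their poses are not given: they have to be found in the camera images.
- bar: Loose extension bar, 155 mm long, 250 g, flat on the mat. Origin: underside of the grip's middle; x along the bar to its channel end, z up. Blue grip: x -45 to 45, 22 wide, z 0 to 30; balance point near x = 20. Neck to x 60. Aluminium channel x 60 to 110, 28 wide outside, 20 inside, open below and at the far end; cheeks z 0 to 26, roof z 26 to 30.
- bar_channel (a point): Middle of the bar's channel, bar x 85, z 13; axes as the bar. Lower the channel over the lever from above, bar x pointing along the lever towards the hinge. With this point 60 from the hinge axis (bar origin 145) it covers the lever's outer 40 and clears the hub; with the bar's underside 40 above the bench the cheeks straddle the lever and the roof is 6 above it.
- lever: Red clamp lever. Origin: on its vertical hinge axis at bench height; x points out along the lever, roughly towards the robot. Red arm 10 wide, its end 75 from the axis, 46 to 60 above the bench; steel hub radius 15, top 61. Under it only a 10 high base plate and the hinge post. Beyond the hinge: plunger guide 44 high, white chamber 32 high.
- lever_angle (a joint): Lever angle, rad: 0 open (at its stop), grows counter-clockwise from above (tip goes from the robot's left to its right), 1.4 locked at the other stop. A spring resists with up to about 1 N m (8 N at 130 mm) until the dead point at 1.0 and drives it back open if let go before; past it the spring drives it to 1.4 and holds it there.
- mat: Green rubber mat, 300 x 300 x 4, fixed on the bench to the robot's right. Origin: centre of its underside. Two bars lie on it side by side, about 120 apart, heads away from the robot.
- solid_bar: Bystander: yellow-handled bar with the same grip and a solid round brass head (26 across, 50 long) that does not fit over the lever. Lies on the mat; origin and axes as the blue bar. Leave it.
Not all that is in view belongs to the job. Of the things like the bar, leave any that is pink; of the rest the smaller one is meant.

How it is judged:
By the outcome, as a careful person would: the job done as asked, in the order asked, and still so for the second after the job is handed in, with the robot touching nothing.
It also fails if it takes over 53 s, if anything falls off the work surface, if the arm or the gripper's body presses on something with over 40 N, if the wrist force passes 120 N, or if a joint passes its speed limit or range.

## Working session

There is one attempt and no reset: what is moved stays moved. The work goes in short steps, Python scripts to look and compute and a shell command to move; the robot and the scene stay as the last step left them, time stands still between calls to the robot, and variables do not carry over. Pictures are saved under pics/ and viewed, at most 10 in all, crops included, and the job is handed in when it is done.

```bash
mkdir -p pics; cat > h.py <<'E'
import numpy as np, cv2
from workcell import ctrl
def snap(n,f):
    im,d=ctrl.capture(n); cv2.imwrite(f'pics/{f}.png',im); np.save(f'pics/{f}.npy',d); return im,d
def P(n,u,v,d=None,z=None):
    m=ctrl.camera_model(n);K=np.array(m['camera_matrix']);T=np.array(m['pose'])
    r=np.linalg.inv(K)@[u,v,1]
    if z is not None: d=(z-T[2,3])/(T[:3,:3]@r)[2]
    return T[:3,:3]@(r*d)+T[:3,3]
E
python3 - <<'E'
from h import *
snap('top','t0');snap('side','s0')
print(ctrl.camera_model('top'));print(ctrl.get_obs())
E
```

```text
{'camera_matrix': array([[442.01628865,   0.        , 320.54202481],
       [  0.        , 442.01628865, 200.25339879],
       [  0.        ,   0.        ,   1.        ]]), 'pose': array([[-0.02802111, -0.99079491,  0.13243968,  0.28699516],
       [-0.99960575,  0.02800986, -0.00194836, -0.16013213],
       [-0.0017792 , -0.13244206, -0.99118915,  1.17837514],
       [ 0.        ,  0.        ,  0.        ,  1.        ]])}
{'time': 0.1, 'qpos': array([-72.87987807,  22.86681713,   2.5796664 ,  88.10286755,
        -1.07224057,  69.15170602,  -2.90432405]), 'joint_velocities': array([ 0.01094913, -0.05730204, -0.09278559, -0.11483549,  0.08333851,
        0.07160025,  0.00914233]), 'joint_torque': array([ 3.80748650e-03, -4.76263547e+01,  1.37051728e+00, -2.54950082e+01,
        1.21612649e-02,  5.07026605e-03,  2.45363179e-05]), 'position': array([0.25156723, 0.59878155, 0.24440857]), 'orientation': array([-1.79902921e+02,  5.69201220e-03,  1.57215040e+02]), 'wrist_force': array([ 0.134966  , -0.84573764,  0.59058375]), 'ft_torque': array([ 0.03685312, -0.0356597 , -0.02558244]), 'grasp_force': 0.0, 'grip_width': 1.0013347127204322}
```

View pics/t0.png

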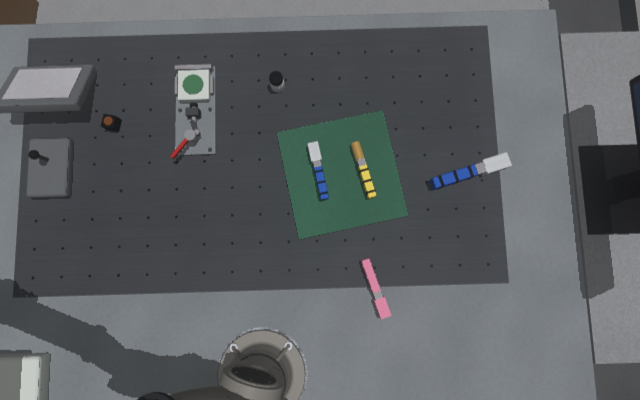

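View pics/s0.png

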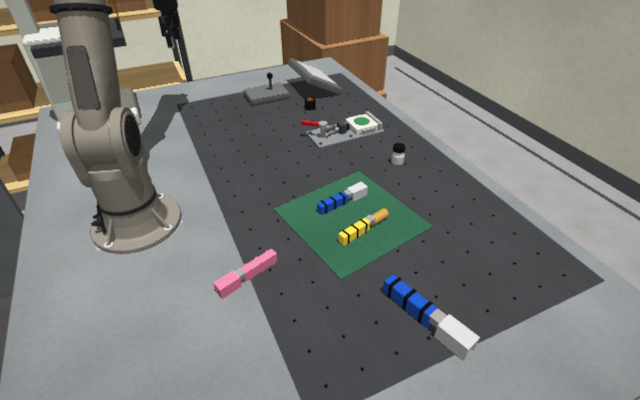

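Top view: there are three bars like the one described. Blue A is on the mat at (318,170), larger blue B is off the mat at (470,171), and the pink one is at (376,290). Pink is ruled out, and of the two blue bars A is smaller, lies on the mat and is about 155 mm long, so A fits. The yellow bar is at (363,170), and the red lever runs from (173,156) to its hub at (190,135). I'll confirm in an enlarged crop.

```bash
python3 - <<'E'
import cv2,numpy as np
im=cv2.imread('pics/t0.png')
a=cv2.resize(im[130:210,290:390],None,fx=6,fy=6,interpolation=cv2.INTER_CUBIC)
b=cv2.resize(im[60:180,160:230],None,fx=4,fy=4,interpolation=cv2.INTER_CUBIC)[:480]
b=cv2.resize(im[100:180,160:193+0],None,fx=6,fy=6,interpolation=cv2.INTER_CUBIC)
cv2.imwrite('pics/c1.png',np.hstack([a,b]))
from h import *
hsv=cv2.cvtColor(im,cv2.COLOR_BGR2HSV);d=np.load('pics/t0.npy')
def pts(lo,hi,box,z,name):
    m=cv2.inRange(hsv,lo,hi);k=np.zeros_like(m);k[box[1]:box[3],box[0]:box[2]]=m[box[1]:box[3],box[0]:box[2]]
    v,u=np.nonzero(k);w=np.array([P('top',x,y,d[y,x]) for x,y in zip(u,v)])
    w=w[w[:,2]>z-.012]
    r=cv2.minAreaRect((w[:,:2]*1000).astype(np.float32))
    c,_,vt=0,0,np.linalg.svd(w[:,:2]-w[:,:2].mean(0))[2]
    print(name,len(w),w.mean(0).round(4),np.median(w[:,2]).round(4),'rect',r,'dir',np.degrees(np.arctan2(vt[0,1],vt[0,0])))
pts((105,120,60),(130,255,255),(300,130,340,210),.034,'blueA')
pts((105,120,60),(130,255,255),(400,130,490,210),.03,'blueB')
pts((0,0,150),(180,60,255),(300,130,335,170),.034,'chan')
pts((0,120,80),(8,255,255),(165,130,200,165),.06,'lever')
for p in [(189.5,135.5),(193,112)]:
    print(p,P('top',*p,d[int(p[1]),int(p[0])]))
E
```

```text
blueA 247 [ 0.4857 -0.1645  0.0385] 0.0341 rect ((409.81512451171875, -168.91909790039062), (244.32078552246094, 30.906578063964844), 3.1174495220184326) dir -171.6460198565324
blueB 462 [ 0.4911 -0.51    0.0422] 0.0404 rect ((414.0485534667969, -358.8626403808594), (47.804954528808594, 469.3186340332031), 26.77570915222168) dir -70.55529469551072
chan 203 [ 0.5697 -0.1495  0.0341] 0.0341 rect ((564.1131591796875, -150.68751525878906), (65.95718383789062, 27.252111434936523), 9.419594764709473) dir -169.63565365528322
lever 92 [0.5837 0.2018 0.0597] 0.0594 rect ((584.200439453125, 202.11061096191406), (9.804376602172852, 58.387229919433594), 50.940773010253906) dir 139.96108767782044
(189.5, 135.5) [0.61568348 0.17361682 0.06173145]
(193, 112) [0.68538665 0.17060634 0.04302991]
```

View pics/c1.png

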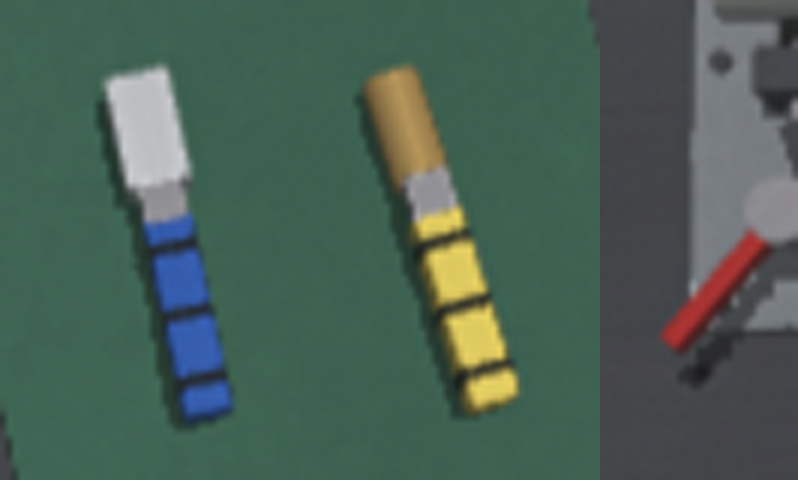

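Crop: A has the blue grip and a square aluminium channel head, from about (137,73) to (208,414) in the crop. It is the bar meant; the yellow bar has a round head. Next I'll refine the poses.

```bash
python3 - <<'E'
from h import *
im=cv2.imread('pics/t0.png');d=np.load('pics/t0.npy')
hsv=cv2.cvtColor(im,cv2.COLOR_BGR2HSV).astype(int)
def cloud(x0,y0,x1,y1,za,zb,f):
    o=[]
    for y in range(y0,y1):
        for x in range(x0,x1):
            p=P('top',x,y,d[y,x])
            if za<p[2]<zb and f(hsv[y,x]): o.append(p)
    return np.array(o)
w=cloud(300,130,340,210,.030,.038,lambda h:True)
def rect(w,n):
    r=cv2.minAreaRect((w[:,:2]*1000).astype(np.float32));vt=np.linalg.svd(w[:,:2]-w[:,:2].mean(0))[2]
    print(n,len(w),w.mean(0).round(4),r,np.degrees(np.arctan2(vt[0,1],vt[0,0])))
rect(w,'bar top');
rect(w[w[:,0]<.53],'grip')
y=cloud(340,130,385,210,.030,.040,lambda h:True);rect(y,'yellow')
r=cloud(165,130,200,165,.054,.064,lambda h:h[1]>120);rect(r,'lever')
g=cloud(178,120,205,150,.054,.066,lambda h:h[1]<80);rect(g,'hub')
print(cv2.minEnclosingCircle((g[:,:2]*1000).astype(np.float32)))
t=cloud(275,110,410,240,.0,.009,lambda h:45<h[0]<95 and h[1]>50);rect(t,'mat')
E
```

```text
Traceback (most recent call last):
  File "h.py", line 6, in P
    m=ctrl.camera_model(n);K=np.array(m['camera_matrix']);T=np.array(m['pose'])
ValueError: time passes only in moves, steps and waits
```

```bash
sed -i 's/^def P/import functools\ncm=functools.lru_cache(None)(ctrl.camera_model)\ndef P/; s/m=ctrl.camera_model(n)/m=cm(n)/' h.py; cat > m.py <<'E'
from h import *
def rect(w,n):
    r=cv2.minAreaRect((w[:,:2]*1000).astype(np.float32));vt=np.linalg.svd(w[:,:2]-w[:,:2].mean(0))[2]
    print(n,len(w),w.mean(0).round(4),np.round(r[0],1),np.round(r[1],1),'dir',np.degrees(np.arctan2(vt[0,1],vt[0,0])).round(1))
def cloud(im,d,x0,y0,x1,y1,za,zb,f,cam='top'):
    hsv=cv2.cvtColor(im,cv2.COLOR_BGR2HSV).astype(int)
    o=[]
    for y in range(y0,y1):
        for x in range(x0,x1):
            p=P(cam,x,y,d[y,x])
            if za<p[2]<zb and f(hsv[y,x]): o.append(p)
    return np.array(o)
E
python3 - <<'E'
from m import *
im=cv2.imread('pics/t0.png');d=np.load('pics/t0.npy')
c=lambda *a:cloud(im,d,*a)
w=c(300,130,340,210,.030,.038,lambda h:True)
rect(w,'bar top');rect(w[w[:,0]<.53],'grip')
rect(c(340,130,385,210,.030,.040,lambda h:True),'yellow')
rect(c(165,130,200,165,.054,.064,lambda h:h[1]>120),'lever')
g=c(178,120,205,150,.054,.066,lambda h:h[1]<80);rect(g,'hub')
print(cv2.minEnclosingCircle((g[:,:2]*1000).astype(np.float32)))
rect(c(275,110,410,240,.0,.009,lambda h:45<h[0]<95 and h[1]>50),'mat')
E
```

```text
bar top 488 [ 0.5239 -0.1576  0.0341] [ 520.4 -158.8] [155.4  27.9] dir -169.7
grip 258 [ 0.4866 -0.1644  0.0341] [ 487.4 -164.6] [88.1 22.6] dir -169.1
yellow 400 [ 0.5115 -0.2799  0.0337] [ 519.7 -277.8] [154.5  22.7] dir -165.0
lever 94 [0.5836 0.2019 0.0594] [583.6 202.6] [10.  60.1] dir 138.9
hub 114 [0.618  0.1725 0.0604] [617.9 170.8] [27.7 35.5] dir -71.8
((620.6529541015625, 171.3148651123047), 18.88728141784668)
mat 10315 [ 0.5126 -0.22    0.0041] [ 517.4 -220.2] [302. 301.] dir 163.1
```

```bash
python3 -m inch '{"travel":[[0.9,-1,0],[0.9,-1,0],[0.9,-1,0],[0.9,-1,0],[0.9,-1,0],[0.9,-1,0],[0.9,-1,0],[0.9,-1,0]],"dr":[[0,0,0.369],[0,0,0.369],[0,0,0.369],[0,0,0.369],[0,0,0.369],[0,0,0.369],[0,0,0.369],[0,0,0.369]],"jaw":[1,1,1,1,1,1,1,1]}' && python3 -m inch '{"travel":[[0,-1,0],[0,-1,0],[0,-1,0],[0,-1,0],[0,-1,0],[0,-1,0]],"dr":[[0,0,0],[0,0,0],[0,0,0],[0,0,0],[0,0,0],[0,0,0]],"jaw":[0.5,0.3,0.1,0.1,0.1,0.1]}' && python3 -m inch '{"travel":[[0.12,-1,-0.1],[0.12,-1,-0.1],[0.12,-1,-0.3],[0.12,-1,-0.4],[0.12,-1,-0.5],[0.12,-1,-0.5],[0.12,-1,-0.5]],"dr":[[0,0,0],[0,0,0],[0,0,0],[0,0,0],[0,0,0],[0,0,0],[0,0,0]],"jaw":[0.1,0.1,0.1,0.1,0.1,0.1,0.1]}'; python3 -c "
from workcell import ctrl;print(ctrl.get_obs())"
```

```text
time: 0.9
position: [0.4818, 0.3419, 0.2451]
orientation: [-179.8, 0.1, -170.3]
wrist_force: [0.3, -0.5, 0.3]
grip_width: 0.998
grasp_force: 0.0
time: 1.5
position: [0.4763, 0.0916, 0.2452]
orientation: [-179.8, -0.1, -170.2]
wrist_force: [0.5, 0.1, 0.2]
grip_width: 0.552
grasp_force: 0.0
time: 2.2
position: [0.5033, -0.1538, 0.116]
orientation: [180.0, -0.5, -169.9]
wrist_force: [-1.0, -0.2, -0.6]
grip_width: 0.552
grasp_force: 0.0
{'time': 2.2, 'qpos': array([ -6.70885097,  19.96121956,  22.90649526, 112.81061919,
        -9.78843933,  49.58290491, 121.47564088]), 'joint_velocities': array([-2.84754154, -3.69892439, -2.41723827, -1.84749167, -0.49414374,
        3.12419392, -3.00001281]), 'joint_torque': array([  0.46133408, -35.47733545,   4.07130942, -21.23265088,
        -0.03950987,  -0.48760096,   0.32591117]), 'position': array([ 0.50327689, -0.15376208,  0.11604895]), 'orientation': array([ 179.9799328 ,   -0.51219934, -169.92141866]), 'wrist_force': array([-1.03293365, -0.22910057, -0.62308813]), 'ft_torque': array([ 0.02768876,  0.03075247, -0.01000865]), 'grasp_force': 0.0, 'grip_width': 0.5518896099842604}
```

```bash
python3 -m inch '{"travel":[[0,-0.04,-0.1],[0,-0.04,-0.2],[0,-0.04,-0.25],[0,-0.04,-0.25],[0,-0.04,-0.25],[0,-0.04,-0.25]],"dr":[[0,0,0],[0,0,0],[0,0,0],[0,0,0],[0,0,0],[0,0,0]],"jaw":[0.1,0.1,0.1,0.1,0.1,0.1]}'; python3 - <<'E'
from h import *
snap('top','t1')
E
```

```text
time: 2.8
position: [0.508, -0.1604, 0.0592]
orientation: [-180.0, 0.1, -169.5]
wrist_force: [0.8, 0.5, -0.2]
grip_width: 0.548
grasp_force: 0.0
```

View pics/t1.png

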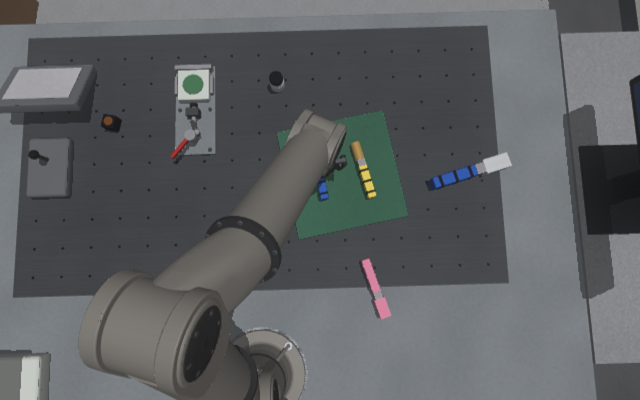

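The arm hides most of the bar, but its grip end shows at (323,190) with the gripper above it and the yellow bar clear at (363,170). Now lower, close and lift.

```bash
python3 -m inch '{"travel":[[0,0,-0.05],[0,0,-0.1],[0,0,-0.146],[0,0,-0.146],[0,0,-0.146]],"dr":[[0,0,0],[0,0,0],[0,0,0],[0,0,0],[0,0,0]],"jaw":[0.1,0.1,0.1,0.1,0.1]}' && python3 -m inch '{"travel":[[0,0,0],[0,0,0],[0,0,0],[0,0,0],[0,0,0],[0,0,0],[0,0,0],[0,0,0]],"dr":[[0,0,0],[0,0,0],[0,0,0],[0,0,0],[0,0,0],[0,0,0],[0,0,0],[0,0,0]],"jaw":[-0.2,-0.4,-0.6,-1,-1,-1,-1,-1]}' 80
```

```text
time: 3.35
position: [0.5063, -0.1607, 0.0206]
orientation: [180.0, -0.1, -169.6]
wrist_force: [0.3, -0.9, -0.7]
grip_width: 0.547
grasp_force: 0.0
time: 4.15
position: [0.5074, -0.1612, 0.0221]
orientation: [-180.0, 0.1, -169.6]
wrist_force: [-0.1, -1.1, 5.7]
grip_width: 0.245
grasp_force: 79.2
```

```bash
python3 -m inch '{"travel":[[0,0,0.1],[0,0,0.25],[0,0,0.44],[0,0.1,0.44],[0,0.22,0.44],[0,0.36,0.44],[0,0.5,0.44],[0,0.66,0.44],[0,0.82,0.44],[0,0.83,0.44]],"dr":[[0,0,0],[0,0,0],[0,0,-0.05],[0,0,-0.1],[0,0,-0.18],[0,0,-0.26],[0,0,-0.34],[0,0,-0.42],[0,0,-0.5],[0,0,-0.566]],"jaw":[-1,-1,-1,-1,-1,-1,-1,-1,-1,-1]}' && python3 -m inch '{"travel":[[0.01,0.15,0],[0.02,0.3,0],[0.03,0.45,0],[0.06,0.6,0],[0.06,0.75,0],[0.06,0.83,0],[0.06,0.83,0],[0.06,0.83,0]],"dr":[[0,0,0],[0,0,0],[0,0,0],[0,0,0],[0,0,0],[0,0,0],[0,0,0],[0,0,0]],"jaw":[-1,-1,-1,-1,-1,-1,-1,-1]}'; python3 - <<'E'
from m import *
im,d=snap('side','s1');im,d=snap('top','t2');im2=im.copy();im2[:200]=im[:200]
# white channel top, high
w=cloud(im,d,140,90,260,230,.125,.16,lambda h:h[1]<60 and h[2]>140)
if len(w): rect(w,'chan')
w=cloud(im,d,140,90,260,230,.054,.064,lambda h:h[1]>120 and (h[0]<8));rect(w,'lever')
s=cv2.imread('pics/s1.png')[60:260,200:466]
t=im[60:260,100:366]
cv2.imwrite('pics/c2.png',cv2.resize(np.vstack([s,t]),None,fx=1.5,fy=1.5,interpolation=cv2.INTER_CUBIC))
E
```

```text
time: 5.15
position: [0.5056, 0.0543, 0.1302]
orientation: [179.9, -0.2, 139.8]
wrist_force: [1.0, 0.7, -2.9]
grip_width: 0.241
grasp_force: 79.0
time: 5.95
position: [0.521, 0.2532, 0.1305]
orientation: [-179.9, 0.0, 139.5]
wrist_force: [0.0, -1.1, -2.4]
grip_width: 0.24
grasp_force: 79.1
chan 281 [0.5669 0.2156 0.1427] [565.3 217.5] [29.3 66.3] dir 139.8
lever 79 [0.5855 0.2002 0.0592] [584.4 201. ] [10.2 56.8] dir 140.6
```

View pics/c2.png

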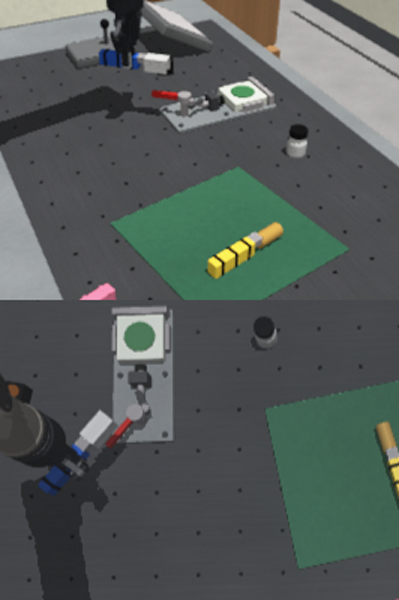

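Side and top crops: the bar is held level, with its channel at (95,428) in the crop's lower half, in line with the lever at (122,432). By measurement the sideways offset is under 1 mm and the channel is about 60 mm from the hinge. Lowering.

```bash
python3 -m inch '{"travel":[[0,0,-0.06],[0,0,-0.12],[0,0,-0.17],[0,0,-0.2],[0,0,-0.23],[0,0,-0.26],[0,0,-0.29],[0,0,-0.29],[0,0,-0.29]],"dr":[[0,0,0],[0,0,0],[0,0,0],[0,0,0],[0,0,0],[0,0,0],[0,0,0],[0,0,0],[0,0,0]],"jaw":[-1,-1,-1,-1,-1,-1,-1,-1,-1]}' 110; python3 - <<'E'
from m import *
im,d=snap('top','t3')
w=cloud(im,d,140,90,260,230,.06,.08,lambda h:h[1]<60 and h[2]>140);rect(w,'chan')
h=np.array([.6176,.1727]);o=np.array([0.521,0.2532])
for k in range(1,12):
    a=np.radians(139.5+k*8); p=h+.125*np.array([np.cos(a),np.sin(a)])-(h+.125*np.array([np.cos(np.radians(139.5)),np.sin(np.radians(139.5))]))
    print(k*8,(p/.25).round(3),round(k*8/90,3))
E
```

```text
time: 6.95
position: [0.5219, 0.2543, 0.0589]
orientation: [180.0, 0.0, 139.5]
wrist_force: [0.0, 0.4, -3.7]
grip_width: 0.234
grasp_force: 110.3
chan 311 [0.5784 0.2085 0.0688] [584.7 203.3] [ 28.1 116.1] dir 139.6
8 [-0.041 -0.056] 0.089
16 [-0.075 -0.117] 0.178
24 [-0.099 -0.183] 0.267
32 [-0.114 -0.251] 0.356
40 [-0.12 -0.32] 0.444
48 [-0.116 -0.39 ] 0.533
56 [-0.102 -0.458] 0.622
64 [-0.078 -0.524] 0.711
72 [-0.046 -0.586] 0.8
80 [-0.006 -0.643] 0.889
88 [ 0.042 -0.693] 0.978
```

```bash
python3 -m inch '{"travel":[[-0.021,-0.028,0],[-0.041,-0.056,0],[-0.059,-0.086,0],[-0.075,-0.117,0],[-0.088,-0.15,0],[-0.099,-0.183,0],[-0.107,-0.217,0],[-0.114,-0.251,0],[-0.118,-0.285,0],[-0.12,-0.32,0]],"dr":[[0,0,0.044],[0,0,0.089],[0,0,0.133],[0,0,0.178],[0,0,0.222],[0,0,0.267],[0,0,0.311],[0,0,0.356],[0,0,0.4],[0,0,0.444]],"jaw":[-1,-1,-1,-1,-1,-1,-1,-1,-1,-1]}' 120; python3 - <<'E'
from m import *
im,d=snap('top','t4')
w=cloud(im,d,140,90,260,230,.064,.08,lambda h:h[1]<60 and h[2]>140);rect(w,'chan')
w=cloud(im,d,140,90,260,230,.052,.064,lambda h:h[1]>120 and (h[0]<8))
if len(w)>5:rect(w,'lever')
h=np.array([.6176,.1727]);f=lambda b:h+.125*np.array([np.cos(np.radians(b)),np.sin(np.radians(b))])
for k in range(1,13): print(k*4,((f(179.5+k*4)-f(179.5))/.25).round(3),round(k*4/90,3))
E
```

```text
time: 8.0
position: [0.4938, 0.182, 0.0603]
orientation: [179.4, 0.4, -180.0]
wrist_force: [3.6, 13.4, -7.8]
grip_width: 0.235
grasp_force: 118.2
chan 185 [0.5633 0.1824 0.0722] [578.  183.5] [28.3 97.8] dir -174.8
lever 21 [0.5964 0.178  0.06  ] [596.6 178.1] [ 8.  13.4] dir 160.7
4 [ 0.001 -0.035] 0.044
8 [ 0.004 -0.07 ] 0.089
12 [ 0.01  -0.104] 0.133
16 [ 0.018 -0.138] 0.178
20 [ 0.029 -0.171] 0.222
24 [ 0.041 -0.204] 0.267
28 [ 0.056 -0.235] 0.311
32 [ 0.074 -0.266] 0.356
36 [ 0.093 -0.295] 0.4
40 [ 0.114 -0.322] 0.444
44 [ 0.137 -0.349] 0.489
48 [ 0.162 -0.373] 0.533
```

```bash
python3 -m inch '{"travel":[[0.001,-0.035,0],[0.004,-0.07,0],[0.01,-0.104,0],[0.018,-0.138,0],[0.029,-0.171,0],[0.041,-0.204,0],[0.056,-0.235,0],[0.056,-0.235,0],[0.056,-0.235,0]],"dr":[[0,0,0.044],[0,0,0.089],[0,0,0.133],[0,0,0.178],[0,0,0.222],[0,0,0.267],[0,0,0.311],[0,0,0.311],[0,0,0.311]],"jaw":[-1,-1,-1,-1,-1,-1,-1,-1,-1]}' 120; python3 - <<'E'
from m import *
im,d=snap('top','t5')
w=cloud(im,d,140,90,260,230,.064,.08,lambda h:h[1]<60 and h[2]>140);rect(w,'chan')
w=cloud(im,d,140,90,260,230,.052,.064,lambda h:h[1]>120 and (h[0]<8))
if len(w)>5:rect(w,'lever')
a=cv2.resize(im[80:200,140:280],None,fx=4,fy=4,interpolation=cv2.INTER_CUBIC)
cv2.imwrite('pics/c5.png',a)
E
```

```text
time: 8.95
position: [0.5083, 0.1127, 0.0597]
orientation: [-179.8, 0.2, -152.9]
wrist_force: [5.2, -7.2, -5.2]
grip_width: 0.237
grasp_force: 118.8
chan 7 [0.5909 0.1426 0.0718] [590.8 142.1] [7.1 3.6] dir -153.5
```

View pics/c5.png

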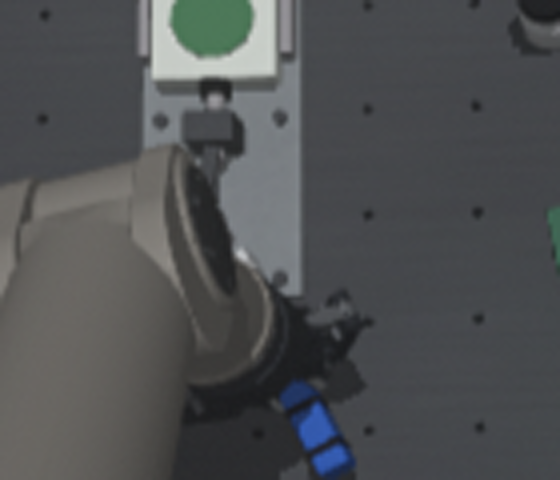

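The arm covers the lever. The grip shows at (318,432) in the crop, and the wrist force is now along -y, so the lever is pulling the bar forward: it is past the dead point. I'll follow through to the stop.

```bash
python3 -m inch '{"travel":[[0.018,-0.031,0],[0.037,-0.06,0],[0.058,-0.087,0],[0.07,-0.1,0],[0.07,-0.1,0],[0.07,-0.1,0]],"dr":[[0,0,0.045],[0,0,0.089],[0,0,0.133],[0,0,0.155],[0,0,0.155],[0,0,0.155]],"jaw":[-1,-1,-1,-1,-1,-1]}' 120; python3 - <<'E'
from m import *
im,d=snap('side','s6')
cv2.imwrite('pics/c6.png',cv2.resize(im[80:180,260:400],None,fx=5,fy=5,interpolation=cv2.INTER_CUBIC))
E
```

```text
time: 9.6
position: [0.5232, 0.091, 0.059]
orientation: [180.0, 0.0, -138.7]
wrist_force: [1.4, -0.4, -2.9]
grip_width: 0.229
grasp_force: 118.9
```

View pics/c6.png

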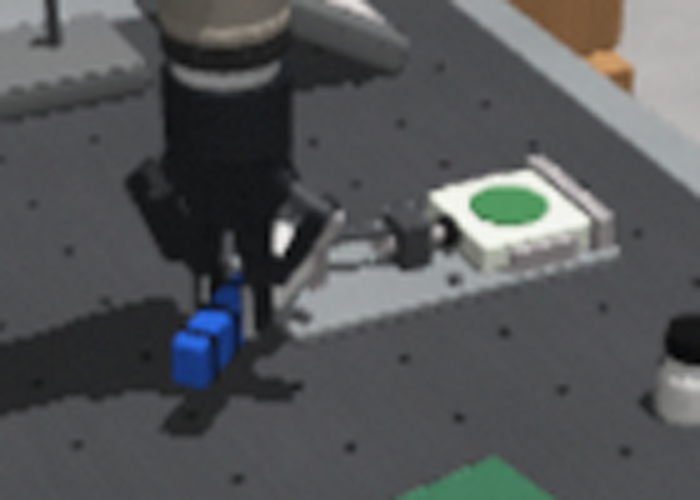

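The bar is level and the wrist carries only its weight, so the lever rests on its stop. The plunger, at (440,232), touches the white chamber. Lifting straight off.

```bash
python3 -m inch '{"travel":[[0,0,0.04],[0,0,0.08],[0,0,0.12],[0,0,0.18],[0,0,0.24],[0,0,0.3],[0,0,0.36],[0,0,0.36]],"dr":[[0,0,0],[0,0,0],[0,0,0],[0,0,0],[0,0,0],[0,0,0],[0,0,0],[0,0,0]],"jaw":[-1,-1,-1,-1,-1,-1,-1,-1]}' && python3 -m inch '{"travel":[[-0.1,-0.1,0.1],[-0.2,-0.3,0.1],[-0.2,-0.45,0.1],[-0.2,-0.6,0.1],[-0.2,-0.75,0.1],[-0.2,-0.9,0.1],[-0.2,-0.95,0.1],[-0.2,-0.95,0.1]],"dr":[[0,0,-0.05],[0,0,-0.1],[0,0,-0.15],[0,0,-0.2],[0,0,-0.25],[0,0,-0.29],[0,0,-0.32],[0,0,-0.32]],"jaw":[-1,-1,-1,-1,-1,-1,-1,-1]}'; python3 - <<'E'
from m import *
im,d=snap('top','t7');s,_=snap('side','s7')
w=cloud(im,d,140,110,230,190,.052,.066,lambda h:h[1]>120 and (h[0]<8));rect(w,'lever')
hs=cv2.cvtColor(im,cv2.COLOR_BGR2HSV);
w=cloud(im,d,200,80,360,260,.15,.20,lambda h:100<h[0]<130 and h[1]>120)
if len(w):rect(w,'grip')
w=cloud(im,d,200,60,360,260,.15,.20,lambda h:h[1]<60 and h[2]>140)
if len(w):rect(w,'chan')
cv2.imwrite('pics/c7.png',cv2.resize(np.vstack([im[60:260,150:416],s[60:260,240:506]]),None,fx=1.5,fy=1.5,interpolation=cv2.INTER_CUBIC))
E
```

```text
time: 10.45
position: [0.5252, 0.091, 0.1519]
orientation: [-179.9, 0.3, -138.6]
wrist_force: [0.6, 0.3, -2.6]
grip_width: 0.233
grasp_force: 118.9
time: 11.25
position: [0.4726, -0.1492, 0.1737]
orientation: [-180.0, -0.0, -167.7]
wrist_force: [0.3, 0.9, -3.7]
grip_width: 0.236
grasp_force: 118.9
lever 82 [0.584  0.145  0.0597] [584.3 145.1] [60.  9.] dir -139.3
grip 70 [ 0.4211 -0.1627  0.1848] [ 425.8 -162.1] [15.9 33.5] dir 170.9
```

View pics/c7.png

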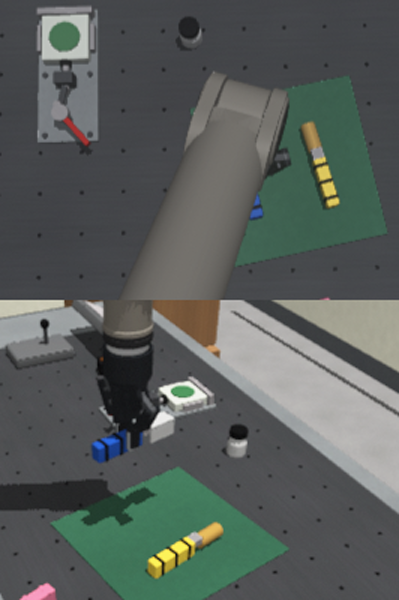

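The lever's direction is now 220.7° against 139.5° open, a turn of about 81°, so it is locked. It points to (75,130) in the crop's upper half. The bar is held level over the mat and the yellow bar hasn't moved. Laying it down.

```bash
python3 -m inch '{"travel":[[0.07,-0.03,-0.05],[0.14,-0.045,-0.15],[0.14,-0.045,-0.25],[0.14,-0.045,-0.35],[0.14,-0.045,-0.45],[0.14,-0.045,-0.52],[0.14,-0.045,-0.55],[0.14,-0.045,-0.57],[0.14,-0.045,-0.57],[0.14,-0.045,-0.57]],"dr":[[0,0,-0.02],[0,0,-0.02],[0,0,-0.02],[0,0,-0.02],[0,0,-0.02],[0,0,-0.02],[0,0,-0.02],[0,0,-0.02],[0,0,-0.02],[0,0,-0.02]],"jaw":[-1,-1,-1,-1,-1,-1,-1,-1,-1,-1]}'
```

```text
time: 12.35
position: [0.5091, -0.158, 0.0322]
orientation: [-180.0, 0.1, -169.2]
wrist_force: [0.2, 0.1, -3.3]
grip_width: 0.231
grasp_force: 118.9
```

```bash
python3 -m inch '{"travel":[[0,0,-0.012],[0,0,-0.024],[0,0,-0.034],[0,0,-0.04],[0,0,-0.04],[0,0,-0.04]],"dr":[[0,0,0],[0,0,0],[0,0,0],[0,0,0],[0,0,0],[0,0,0]],"jaw":[-1,-1,-1,-1,-1,-1]}' 20
```

```text
time: 12.95
position: [0.5083, -0.1582, 0.0222]
orientation: [180.0, 0.0, -169.2]
wrist_force: [-2.5, 1.1, 5.8]
grip_width: 0.235
grasp_force: 120.5
```

```bash
python3 -m inch '{"travel":[[0,0,0],[0,0,0],[0,0,0],[0,0,0],[0,0,0],[0,0,0],[0,0,0]],"dr":[[0,0,0],[0,0,0],[0,0,0],[0,0,0],[0,0,0],[0,0,0],[0,0,0]],"jaw":[-0.3,-0.1,0.1,0.1,0.1,0.1,0.1]}' && python3 -m inch '{"travel":[[0,0,0.05],[0,0,0.12],[0,0,0.25],[0,0,0.4],[0,0,0.55],[0,0,0.7],[0,0.2,0.7],[0,0.4,0.7],[0,0.6,0.7],[0,0.8,0.7]],"dr":[[0,0,0],[0,0,0],[0,0,0],[0,0,0],[0,0,0],[0,0,0],[0,0,0],[0,0,0],[0,0,0],[0,0,0]],"jaw":[0.1,0.1,0.1,0.1,0.1,0.1,0.1,0.1,0.1,0.1]}' && python3 -m inch '{"travel":[[0,0.2,0.1],[0,0.4,0.1],[0,0.6,0.1],[0,0.6,0.1],[0,0.6,0.1],[0,0.6,0.1]],"dr":[[0,0,0],[0,0,0],[0,0,0],[0,0,0],[0,0,0],[0,0,0]],"jaw":[0.1,0.1,0.1,0.1,0.1,0.1]}'; python3 - <<'E'
from m import *
im,d=snap('top','t9')
w=cloud(im,d,300,130,340,210,.030,.038,lambda h:True);rect(w,'bar')
rect(w[w[:,0]<.53],'grip')
rect(cloud(im,d,340,130,385,210,.030,.040,lambda h:True),'yellow')
E
```

```text
time: 13.65
position: [0.5083, -0.1582, 0.0213]
orientation: [180.0, -0.0, -169.2]
wrist_force: [0.5, 0.9, 0.1]
grip_width: 0.546
grasp_force: 0.0
time: 14.65
position: [0.5081, 0.0434, 0.1977]
orientation: [180.0, 0.1, -169.3]
wrist_force: [0.2, -0.4, -0.1]
grip_width: 0.553
grasp_force: 0.0
time: 15.25
position: [0.5085, 0.19, 0.2217]
orientation: [-179.9, 0.0, -169.3]
wrist_force: [0.3, -1.3, 0.2]
grip_width: 0.547
grasp_force: 0.0
bar 481 [ 0.5247 -0.1538  0.0341] [ 521.6 -155. ] [155.   27.8] dir -169.0
grip 251 [ 0.4874 -0.161   0.0341] [ 488.1 -161. ] [86.9 21.8] dir -168.8
yellow 398 [ 0.5108 -0.2801  0.0336] [ 520.1 -278.1] [154.2  22.8] dir -165.1
```

View pics/t9.png

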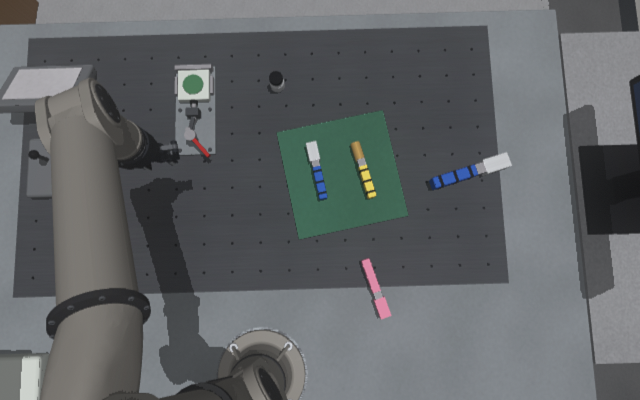

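The blue bar lies flat on the mat at (317,170), the yellow bar hasn't moved at (363,170), and the lever is locked at (202,148). The robot touches nothing.

```bash
python3 -c "
from workcell import ctrl;print(ctrl.job_done())"
```

```text
the job is handed in; nothing more can be done
None
```

I swung the lever to its locked stop with the blue bar, laid the bar flat back on the mat, left the yellow bar in place, and handed the job in at about 15 s of the 53 s allowed.

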